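# Load and start the bottle steriliser

### The job

Sterilise the washed baby bottles on the counter: press the steriliser's blue thumb button so its lid pops open, and if any bottles from the last run are still inside, first stand those on the grey drying tray. Then put every bottle from the counter into the steriliser, push the lid down until it snaps shut, and press the green start button once the lid is shut. Leave the mug, the formula tub, the soap bottle and the bowl where they stand.

Things in the scene. Friction and masses are not known exactly. Their poses are not given: they have to be found in the camera images.
- steriliser: White bottle steriliser, fixed. Origin: under the centre of its open-topped chamber; -x is its front (towards the robot at yaw 0). Chamber inside 124 mm (x) by 300 mm (y), floor 14 mm and rim 125 mm above the counter, walls 12 mm; four bottles fit side by side along y. In front a shoulder 100 mm high reaches to x = -135 mm with the blue thumb button (middle) and green start button.
- lid (a joint): Lid, 150 mm front to back, 324 mm wide, 26 mm thick, hinged at the rear. Angle in rad: 0.01 latched shut, 1.75 fully open (leaning back past upright). Its spring pops it open in about 1 s once unlatched and holds it. Closing takes about 3 N at its front edge, then up to 7 N for the last cm, where its tongue rides over the latch hook and snaps under it below 0.01; stop at -0.02.
- lid_hinge (a point): Middle of the lid's hinge line, which runs along the steriliser's y axis: 78 mm behind the steriliser's origin (+x) and 127 mm above the counter. The shut lid's underside lies at this height.
- lid_edge (a point): Middle of the lid's front edge, on its outer (upper) face, 152 mm from the hinge line; moves with the lid.
- latch (a joint): The blue thumb button: a sprung rocker with a forward pad (36 mm front to back, 44 mm wide) and a hook that holds the lid's tongue. Angle in rad: 0 at rest, 0.30 fully pressed. Pressing the pad straight down frees the lid at about 0.21 (5 to 8 N, 6 mm down).
- latch_pad (a point): Middle of the top of the thumb button's pad, 120 mm in front of the steriliser's origin, 128 mm above the counter.
- start (a joint): Travel of the round green start button, pressed straight down: 0 at rest, 0.005 m fully pressed (4 N); springs back.
- start_top (a point): Centre of the top of the green start button (28 mm across), on the left of the shoulder, about 121 mm above the counter.
- tray: Grey drying tray, fixed to the counter, 200 mm (its x) by 130 mm (its y), floor 5 mm thick, rim 18 mm high and 5 mm thick. Origin: centre of its underside.
- used1: An open-necked baby bottle of honey-coloured plastic with a weighted base, 75 g: round body 56 mm across, 70 mm high; neck 38 mm across from 76 to 105 mm above the base. Origin: centre of its base, z up along the bottle. All bottles look alike. Washed, standing on the counter, to be sterilised. Absent in some starts.
- used2: An open-necked baby bottle of honey-coloured plastic with a weighted base, 75 g: round body 56 mm across, 70 mm high; neck 38 mm across from 76 to 105 mm above the base. Origin: centre of its base, z up along the bottle. All bottles look alike. Washed, standing on the counter, to be sterilised. Absent in some starts.
- used3: An open-necked baby bottle of honey-coloured plastic with a weighted base, 75 g: round body 56 mm across, 70 mm high; neck 38 mm across from 76 to 105 mm above the base. Origin: centre of its base, z up along the bottle. All bottles look alike. Washed, standing on the counter, to be sterilised. Absent in some starts.
- used4: An open-necked baby bottle of honey-coloured plastic with a weighted base, 75 g: round body 56 mm across, 70 mm high; neck 38 mm across from 76 to 105 mm above the base. Origin: centre of its base, z up along the bottle. All bottles look alike. Washed, standing on the counter, to be sterilised. Absent in some starts.
- clean1: An open-necked baby bottle of honey-coloured plastic with a weighted base, 75 g: round body 56 mm across, 70 mm high; neck 38 mm across from 76 to 105 mm above the base. Origin: centre of its base, z up along the bottle. All bottles look alike. Left standing in the steriliser's chamber from the last run, already sterilised. Often absent.
- clean2: An open-necked baby bottle of honey-coloured plastic with a weighted base, 75 g: round body 56 mm across, 70 mm high; neck 38 mm across from 76 to 105 mm above the base. Origin: centre of its base, z up along the bottle. All bottles look alike. Left standing in the steriliser's chamber from the last run, already sterilised. Often absent.
- mug: A blue ceramic mug, 76 mm across, 85 mm high, handle to its +y. Origin: centre of its underside. A bystander.
- tin: A white tub of formula powder with a blue lid, 80 mm across, 115 mm high. Origin: centre of its underside. A bystander.
- soap: A green bottle of washing-up liquid, 56 mm across, 157 mm high. Origin: centre of its underside. A bystander, sometimes absent.
- bowl: A yellow weaning bowl, 110 mm across, 45 mm high. Origin: centre of its underside. A bystander, sometimes absent.

How it is judged:
On the way, in this order (a step that is already met when the one before it is completed fails the run):
1. the thumb latch is released and the lid has popped open (value of joint lid above 1.5 rad), for 0.2 s.
2. every bottle left inside from the last run stands on the drying tray (x of clean1 in the frame of tray between -0.095 and 0.095 m and y of clean1 in the frame of tray between -0.06 and 0.06 m and z of clean1 in the frame of tray between -0.002 and 0.025 m and angle between each of clean1, clean2's own z axis and vertical below 0.2 rad and x of clean2 in the frame of tray between -0.095 and 0.095 m and y of clean2 in the frame of tray between -0.06 and 0.06 m and z of clean2 in the frame of tray between -0.002 and 0.025 m), for 0.3 s.
3. every washed bottle from the counter is in the steriliser's chamber (x of used1 in the frame of steriliser between -0.062 and 0.062 m and y of used1 in the frame of steriliser between -0.15 and 0.15 m and z of used1 in the frame of steriliser between 0 and 0.075 m and x of used2 in the frame of steriliser between -0.062 and 0.062 m and y of used2 in the frame of steriliser between -0.15 and 0.15 m and z of used2 in the frame of steriliser between 0 and 0.075 m and x of used3 in the frame of steriliser between -0.062 and 0.062 m and y of used3 in the frame of steriliser between -0.15 and 0.15 m and z of used3 in the frame of steriliser between 0 and 0.075 m and x of used4 in the frame of steriliser between -0.062 and 0.062 m and y of used4 in the frame of steriliser between -0.15 and 0.15 m and z of used4 in the frame of steriliser between 0 and 0.075 m), for 0.3 s.
4. the lid is shut and latched (value of joint lid below 0.03 rad and value of joint latch below 0.06 rad), for 0.3 s.
5. the start button is pressed with the lid latched (all of step 4 and value of joint start above 0.0035 m), for 0.05 s.
At the end, for the whole second after the job is handed in: The lid is shut (below 0.03 rad) with the latch back at rest (below 0.06 rad), every bottle from the counter is inside the chamber, every bottle from the last run stands on the drying tray within its rim (tilted less than 0.2 rad), and those on the tray are at rest (below 0.03 m/s) (all of step 2 and all of step 3 and all of step 4 and linear speed of each of clean1, clean2 below 0.03 m/s); the robot touches nothing.
It fails at once if the mug is shifted by more than 40 mm or tipped (distance of mug from where it was at the start of the episode above 0.04 m or angle between mug's own z axis and vertical above 0.5 rad).
It fails at once if the formula tub is shifted by more than 40 mm or tipped (distance of tin from where it was at the start of the episode above 0.04 m or angle between tin's own z axis and vertical above 0.5 rad).
It fails at once if the soap bottle is shifted by more than 40 mm or tipped (distance of soap from where it was at the start of the episode above 0.04 m or angle between soap's own z axis and vertical above 0.5 rad).
It fails at once if the bowl is shifted by more than 40 mm or tipped (distance of bowl from where it was at the start of the episode above 0.04 m or angle between bowl's own z axis and vertical above 0.5 rad).
Of used1, used2, used3, used4 only 3 to 4 are there at a start; the rules pass over those that are not, and their reading is None.
Of clean1, clean2, soap, bowl only 1 to 3 are there at a start; the rules pass over those that are not, and their reading is None.
At some moment in a run one of used1, used2, used3, used4 may be knocked a few centimetres aside while the robot is not near it.
It also fails if it takes over 210 s, if anything falls off the work surface, if the arm or the gripper's body presses on something with over 40 N, if the wrist force passes 120 N, or if a joint passes its speed limit or range.

### The arm

A 7-joint arm with a two-finger parallel gripper is mounted at the origin on the work surface. World frame = base frame: x ahead of the robot, y to its left, z up, the work surface at z = 0. Lengths are in m, angles in rad, forces in N, time in s.
With the tool pointing down it reaches from about 0.425 to 0.925 m from the base axis. Payload 6.8 kg.
Tool frame: the origin (TCP) lies between the finger pads; the fingertips stand 22 mm ahead of it and the grasp point (between the pads) lies 3 mm ahead of it; z points along the fingers, y is the direction in which the jaws open and shut (so a half turn about z gives the same grasp; the last joint's range is limited). The gripper opens to 88 mm and grips with 3 to 60 N. Pads are 20 mm wide; open, the fingers measure 115 mm over their backs; the gripper's body (75 mm by 178 mm) begins 61 mm behind the grasp point.
Start: joints at [1.164, 0.477, 0.022, 1.555, -0.011, 1.109, -0.083], TCP at [0.199, -0.645, 0.245] pointing down, gripper open.
Joint ranges: [-2.96, 2.96], [-0.34, 2.1], [-1.41, 1.46], [0.24, 2.44], [-1.37, 4.51], [0.17, 1.92], [-2.96, 2.96]. Speed limits (rad/s): [2.39, 2.39, 3.14, 3.14, 3.14, 3.14, 3.14].

### API

Orientations are given as a unit quaternion [w, x, y, z].
In Python, from bench import env gives the robot as it stands. Calls block until the motion is done:
- env.reach(position, orientation): joint-space move of the TCP to a pose.
- env.movel(position, orientation=None, v=0.15): straight line of the TCP; orientation=None keeps the orientation; v is the mean speed in m/s.
- env.move_j(angles): joint-space move.
- env.ungrasp() and env.grab(force=None): open the fingers fully, or close them until they stop; force is the grip in N (None keeps the last).
- env.pause(seconds).
- env.inverse_kinematics(position, orientation): joint angles nearest the present ones, or None.
- env.read_state(): the state.
- env.snapshot(name): name is "side" or "top" or "wrist"; returns the picture (400x640x3 uint8, red, green, blue); there is no depth.
- env.camera_info(name): a dict with "fx", "fy", "cx", "cy" (pixels), "R" (3x3) and "t" (3): a world point X has camera coordinates R X + t. Camera axes: x right, y down, z forward; pixel columns grow to the right and rows downward; lengths in m; the calibration is good to about 2 mm. The wrist camera is an equidistant fisheye: a pixel r from the principal point sees the ray r / f radians off the axis. A picture is of the moment at which its call begins: read the wrist's pose just before it. camera_info takes no time and is no camera call; for the wrist camera it gives the pose at the moment of the call.
A pose or a line that the arm cannot do raises env.IKError and nothing moves.
- env.job_done(): hands the job in, once; it reports no verdict.
The state is a dict: "clock": time; "joint_positions": joint angles; "qd": joint speeds; "tau": joint torques, N m; "tcp_pos": TCP position; "tool_rot": TCP orientation; "ft_force": force on the tool from outside, world axes, zero at the start; "moment": the same for the moment, N m; "gripper_width": opening from 0.0 (shut) to 1.0 (fully open).
Only numpy, scipy, OpenCV 4.12 (cv2) and the standard library are available. Lean on these libraries where they do the work, as an engineer would, in place of code of your own. Each camera call takes 0.05 s, during which the arm holds its last target.

## Working session

There is one attempt and no reset: what is moved stays moved. The work goes in short steps, each a Python script; the robot and the scene stay as the last script left them, time stands still between calls to the robot, and variables do not carry over. Pictures are saved under pics/ and viewed, and the job is handed in when it is done.

```bash
ls; mkdir -p pics; python3 - <<'E'
from bench import env
import cv2
s=env.read_state();print(s['clock'],s['tcp_pos'],s['tool_rot'],s['gripper_width'])
for n in ('side','top','wrist'):
    cv2.imwrite(f'pics/a_{n}.png',env.snapshot(n)[:,:,::-1]); c=env.camera_info(n);print(n,c)
E
```

```text
pics
0.0 [ 0.198526   -0.64455723  0.24367965] [-8.84640435e-04  9.88858274e-01  1.48857277e-01 -2.04321224e-04] 0.9995947406361618
side {'fx': 399.7812337353812, 'fy': 399.7812337353812, 'cx': 322.55292211585436, 'cy': 194.58891383115625, 'R': array([[-0.92851385, -0.37109185,  0.01236426],
       [-0.27763845,  0.67180195, -0.68673068],
       [ 0.24653382, -0.64107174, -0.72680678]]), 't': array([0.54537618, 0.25333773, 1.21234376])}
top {'fx': 391.17679030106984, 'fy': 391.17679030106984, 'cx': 322.2296699871852, 'cy': 200.8863880473118, 'R': array([[ 0.00887402, -0.99991068, -0.00999441],
       [-0.99392291, -0.00772333, -0.10980708],
       [ 0.10972008,  0.0109081 , -0.99390267]]), 't': array([-0.02024145,  0.58326244,  1.04728407])}
wrist {'fx': 309.70691628693146, 'fy': 309.70691628693146, 'cx': 323.1330056282362, 'cy': 201.60357835056587, 'R': array([[ 0.29324066, -0.95603785, -0.0012394 ],
       [-0.91616023, -0.28137924,  0.28544029],
       [-0.27324046, -0.08256721, -0.95839569]]), 't': array([-0.6745836 , -0.03343381,  0.39228301])}
```

View pics/a_side.png

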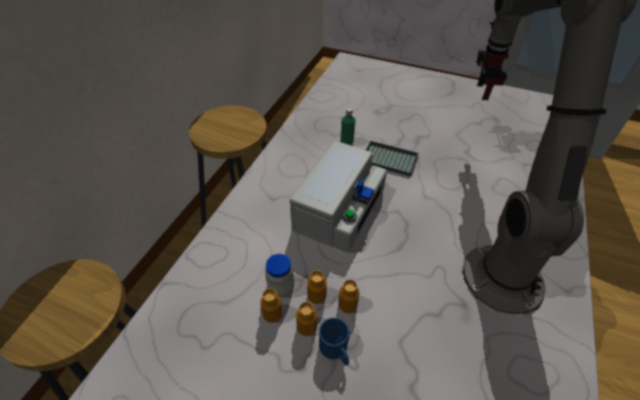

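View pics/a_top.png

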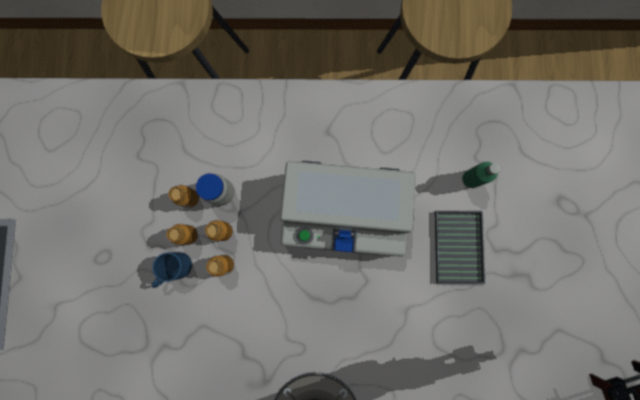

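View pics/a_wrist.png

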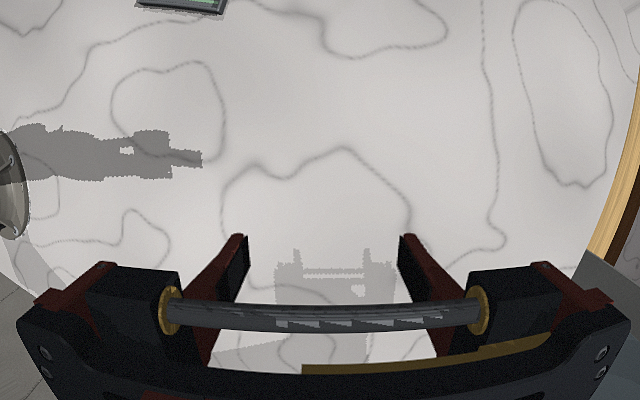

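```bash
cat > h.py <<'E'
import numpy as np, cv2
from bench import env
def pix2ray(c,u,v,fish=False):
    x=(u-c['cx'])/c['fx']; y=(v-c['cy'])/c['fy']
    if fish:
        r=np.hypot(x,y); d=np.array([x/r*np.sin(r),y/r*np.sin(r),np.cos(r)]) if r>1e-9 else np.array([0,0,1.])
    else: d=np.array([x,y,1.])
    R=np.array(c['R']); return -R.T@c['t'], R.T@d
def onz(c,u,v,z,fish=False):
    o,d=pix2ray(c,u,v,fish); return o+d*(z-o[2])/d[2]
def proj(c,X,fish=False):
    p=np.array(c['R'])@np.array(X)+c['t']
    if fish:
        rr=np.hypot(p[0],p[1]); th=np.arctan2(rr,p[2]); return np.array([c['cx']+c['fx']*th*p[0]/rr,c['cy']+c['fy']*th*p[1]/rr])
    return np.array([c['cx']+c['fx']*p[0]/p[2],c['cy']+c['fy']*p[1]/p[2]])
def q(yaw):  # tool down, jaw axis y rotated: x-axis at angle yaw
    # R = Rz(yaw)*Rx(pi): tool x=(cos,sin), y=(sin,-cos)
    return [0.0,float(np.cos(yaw/2)),float(np.sin(yaw/2)),0.0]
def mask(im,lo,hi):
    return cv2.inRange(cv2.cvtColor(im,cv2.COLOR_RGB2HSV),np.array(lo),np.array(hi))
def blobs(m,amin=30):
    n,l,s,c=cv2.connectedComponentsWithStats(m); return [(tuple(c[i].round(1)),tuple(s[i])) for i in range(1,n) if s[i,4]>=amin]
E
python3 - <<'E'
from h import *
for n in('top','side'):
    im=cv2.imread(f'pics/a_{n}.png')[:,:,::-1].copy(); c=env.camera_info(n)
    print(n,-c['R'].T@c['t'])
    for nm,lo,hi in (('orange',(8,120,70),(25,255,255)),('green',(50,120,40),(85,255,255)),('blue',(100,120,50),(130,255,255))):
        print(nm,blobs(mask(im,lo,hi)))
im=cv2.imread('pics/a_top.png');
cv2.imwrite('pics/a_z1.png',cv2.resize(im[150:290,130:270],None,fx=4,fy=4,interpolation=3))
cv2.imwrite('pics/a_z2.png',cv2.resize(im[140:300,270:500],None,fx=3.4,fy=3.4,interpolation=3))
c=env.camera_info('wrist');s=env.read_state();
from scipy.spatial.transform import Rotation as R
w=s['tool_rot'];M=R.from_quat([w[1],w[2],w[3],w[0]]).as_matrix()
print('cam in tool',M.T@(-c['R'].T@c['t']-s['tcp_pos']))
E
```

```text
top [ 0.46498943 -0.0271588   1.10474247]
orange [((np.float64(179.6), np.float64(194.9)), (np.int32(169), np.int32(186), np.int32(21), np.int32(20), np.int32(319))), ((np.float64(218.2), np.float64(230.4)), (np.int32(205), np.int32(221), np.int32(27), np.int32(20), np.int32(408))), ((np.float64(180.1), np.float64(233.9)), (np.int32(167), np.int32(225), np.int32(27), np.int32(20), np.int32(404))), ((np.float64(219.5), np.float64(265.1)), (np.int32(207), np.int32(256), np.int32(26), np.int32(20), np.int32(419)))]
green [((np.float64(482.5), np.float64(173.2)), (np.int32(472), np.int32(163), np.int32(23), np.int32(20), np.int32(194))), ((np.float64(303.9), np.float64(235.1)), (np.int32(299), np.int32(230), np.int32(11), np.int32(11), np.int32(93)))]
blue [((np.float64(209.1), np.float64(186.6)), (np.int32(196), np.int32(174), np.int32(27), np.int32(26), np.int32(558))), ((np.float64(343.5), np.float64(241.2)), (np.int32(334), np.int32(230), np.int32(19), np.int32(22), np.int32(355))), ((np.float64(170.7), np.float64(267.5)), (np.int32(153), np.int32(253), np.int32(38), np.int32(33), np
[... 1177 characters left out ...]
42), np.int32(117), np.int32(12), np.int32(26), np.int32(234))), ((np.float64(349.4), np.float64(213.5)), (np.int32(346), np.int32(210), np.int32(8), np.int32(8), np.int32(53)))]
blue [((np.float64(364.0), np.float64(189.9)), (np.int32(356), np.int32(179), np.int32(17), np.int32(20), np.int32(170))), ((np.float64(278.1), np.float64(265.0)), (np.int32(266), np.int32(254), np.int32(25), np.int32(23), np.int32(454))), ((np.float64(334.8), np.float64(336.6)), (np.int32(320), np.int32(319), np.int32(29), np.int32(28), np.int32(197))), ((np.float64(343.4), np.float64(351.5)), (np.int32(341), np.int32(347), np.int32(6), np.int32(11), np.int32(36)))]
cam in tool [ 0.07911741  0.00037499 -0.14073088]
```

View pics/a_z1.png

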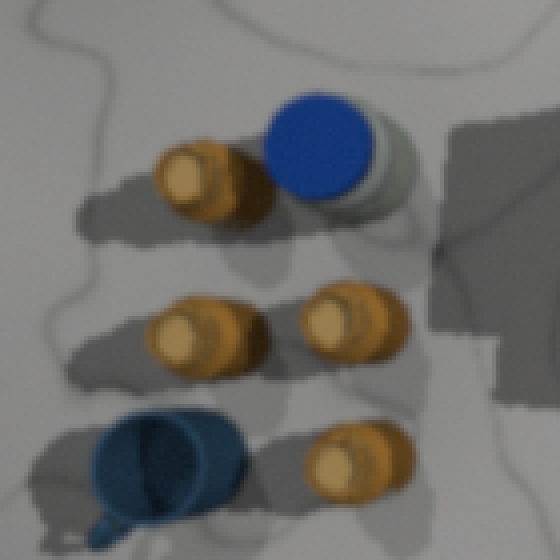

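View pics/a_z2.png

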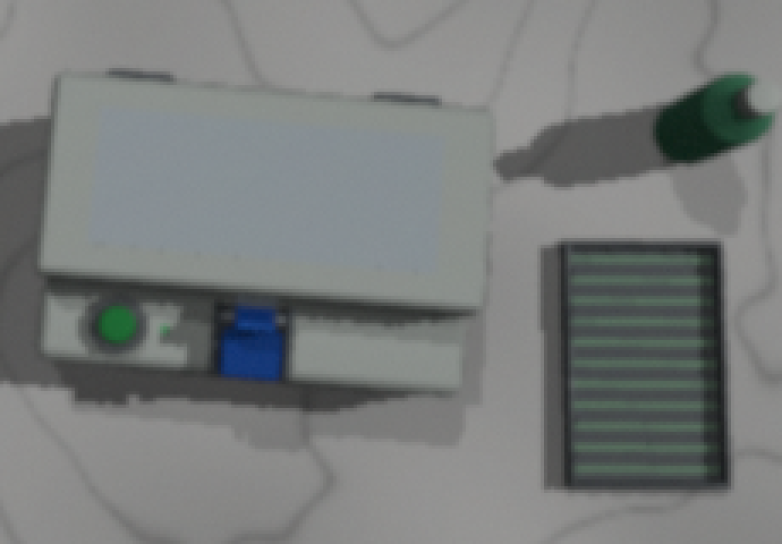

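```bash
python3 - <<'E'
from h import *
c=env.camera_info('top'); cs=env.camera_info('side')
for u,v in ((183,177),(176,339),(326,322),(333,468)): print('bottle',onz(c,130+u/4,150+v/4,.105).round(3))
P=[onz(c,270+u/3.4,140+v/3.4,.153) for u,v in ((55,72),(492,110),(480,310),(42,272))]
for p in P: print('lid',p.round(3))
ctr=sum(P)/4; ax=(P[0]+P[3]-P[1]-P[2]); yaw=np.arctan2(ax[1],ax[0])-np.pi/2; print('lidc',ctr,'yaw',yaw,np.linalg.norm(ax)/2)
o=ctr[:2]-.001*np.array([np.cos(yaw),np.sin(yaw)]);print('ster',o)
x=np.array([np.cos(yaw),np.sin(yaw)]);print('pad pred',o-.12*x)
pd=onz(c,270+252/3.4,140+352/3.4,.128);st=onz(c,270+118/3.4,140+323/3.4,.121);print('pad',pd,'start',st)
print('tub',onz(c,130+319/4,150+147/4,.115),'mug',onz(c,130+150/4,150+468/4,.085))
T=[onz(c,270+u/3.4,140+v/3.4,.018) for u,v in ((565,243),(720,243),(728,487),(568,487))]
print('tray',sum(T)/4); print(np.round(T,3))
print('soap',onz(c,270+690/3.4,140+130/3.4,.03))
print('start side',onz(cs,349.4,213.5,.12))
E
```

```text
bottle [0.59  0.363 0.105]
bottle [0.485 0.362 0.105]
bottle [0.497 0.266 0.105]
bottle [0.405 0.258 0.105]
lid [0.668 0.074 0.153]
lid [ 0.642 -0.244  0.153]
lid [ 0.498 -0.233  0.153]
lid [0.522 0.08  0.153]
lidc [ 0.58280517 -0.08074106  0.153     ] yaw -0.0797573235218505 0.31605888439403523
ster [ 0.58180835 -0.08066138]
pad pred [ 0.46218982 -0.07110065]
pad [ 0.4668013  -0.07168827  0.128     ] start [0.48719882 0.02681118 0.121     ]
tub [0.60846512 0.27235608 0.115     ] mug [0.40252625 0.38247067 0.085     ]
tray [ 0.46034924 -0.39452579  0.018     ]
[[ 0.558 -0.332  0.018]
 [ 0.559 -0.458  0.018]
 [ 0.363 -0.458  0.018]
 [ 0.362 -0.33   0.018]]
soap [ 0.65003184 -0.43247938  0.03      ]
start side [0.48720638 0.03310154 0.12      ]
```

```bash
cat >> h.py <<'E'
SO=np.array([.5818,-.0807]); SY=-.08
def ster(x,y):
    c,s=np.cos(SY),np.sin(SY); return SO+np.array([c*x-s*y,s*x+c*y])
def save(n,name,crop=None,k=1):
    im=env.snapshot(n); o=im
    if crop: a,b,cc,d=crop; o=im[a:b,cc:d]
    cv2.imwrite(f'pics/{name}.png',cv2.resize(o[:,:,::-1],None,fx=k,fy=k,interpolation=3)); return im
E
python3 - <<'E'
from h import *
env.grab(10)
p=ster(-.122,0.001); p=(p+np.array([.4665,-.0717]))/2; print(p)
env.reach([p[0],p[1],.25],q(SY)); env.movel([p[0],p[1],.165],v=.1)
s=env.read_state();print(s['clock'],s['tcp_pos'],s['joint_positions'],s['ft_force'])
save('wrist','b_w')
save('side','b_s',(120,270,250,450),3)
E
```

```text
[ 0.46338505 -0.0708268 ]
4.75 [ 0.46384358 -0.0708248   0.16549691] [ 0.36869251  0.27042187 -0.40248182  2.08989158  0.14562515  0.80629195
 -1.77250342] [ 0.56282581 -0.11821508 -0.11528669]
```

View pics/b_w.png

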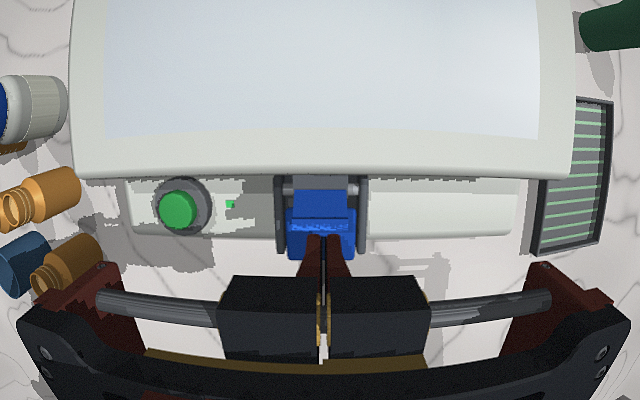

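View pics/b_s.png

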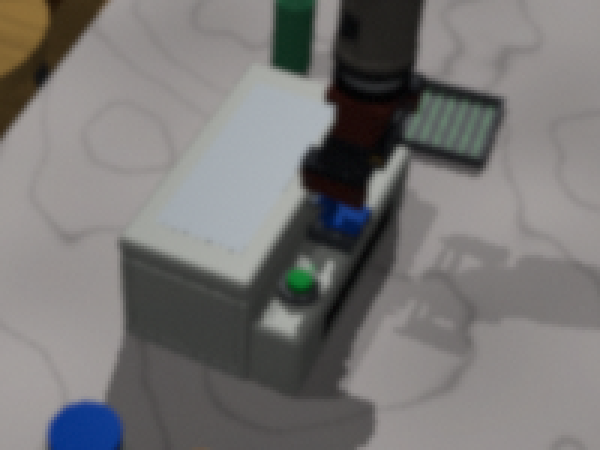

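```bash
python3 - <<'E'
from h import *
c=env.camera_info('wrist'); print('start',onz(c,178,209,.121,True),'pad',onz(c,321,225,.128,True), 'lidedge L/R',onz(c,75,177,.127,True),onz(c,573,180,.127,True))
for z in (.152,.149,.147,.145,.143,.141,.139,.137):
    env.movel([.4634,-.0708,z],v=.03); s=env.read_state(); print(z,s['tcp_pos'][2].round(4),s['ft_force'].round(1))
    if s['ft_force'][2]<3 and z<.143: print('drop?')
env.pause(.2)
env.movel([.445,-.0708,.20],v=.15);env.pause(1.2)
save('top','c_t',(140,300,270,500),3.4)
save('wrist','c_w'); print(env.read_state()['clock'])
E
```

```text
start [0.49069499 0.02598454 0.121     ] pad [ 0.47508732 -0.07044378  0.128     ] lidedge L/R [0.52433227 0.11284397 0.127     ] [ 0.49130283 -0.26456095  0.127     ]
0.152 0.1518 [-0.9 -0.4  0.3]
0.149 0.1491 [-1.9 -1.   1.8]
0.147 0.147 [-3.   1.7  5.5]
0.145 0.1451 [-5.6  0.7  7.6]
0.143 0.1444 [-13.2   1.4  24.6]
0.141 0.1439 [-21.5   2.1  44.7]
0.139 0.1436 [-29.    3.2  64.7]
0.137 0.1432 [-37.2   2.9  84.8]
9.275
```

View pics/c_t.png

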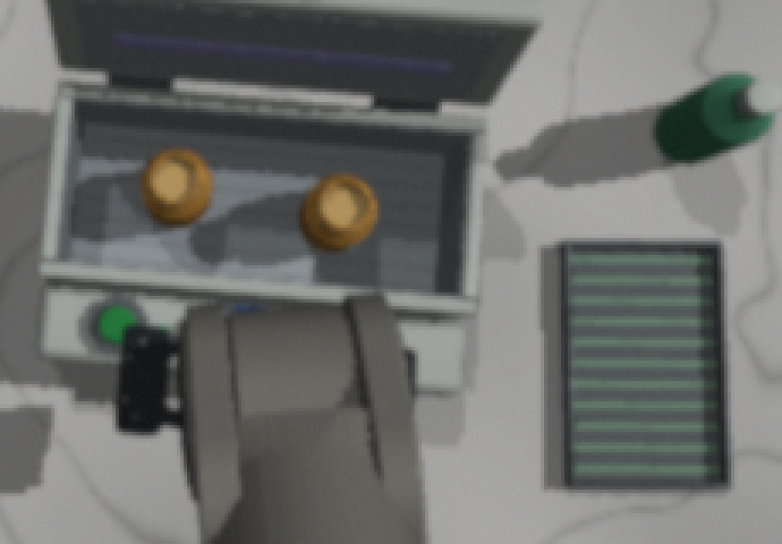

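View pics/c_w.png

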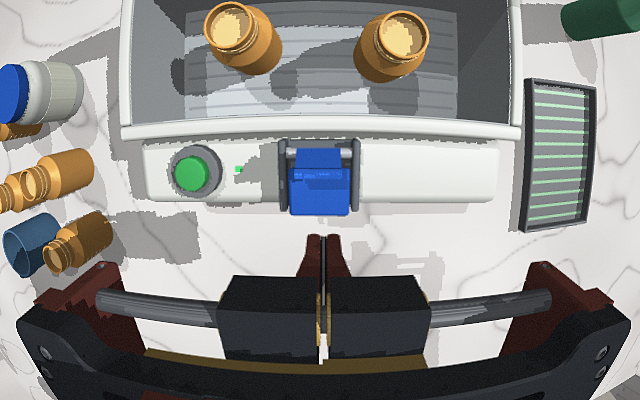

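```bash
python3 - <<'E'
from h import *
c=env.camera_info('top');w=env.camera_info('wrist')
def inv(p):
    d=p[:2]-SO; cc,s=np.cos(SY),np.sin(SY); return (cc*d[0]+s*d[1],-s*d[0]+cc*d[1])
for a,b in (((172,182),(231,28)),((343,206),(403,33))):
    t=onz(c,270+a[0]/3.4,140+a[1]/3.4,.119); v=onz(w,*b,.119,True); print(t,v,inv(t),inv(v))
# chamber rim corners, outer, z=.125 from top view
P=[onz(c,270+u/3.4,140+v/3.4,.125) for u,v in ((62,85),(485,122),(474,308),(42,272))]
print(np.round(P,4), (sum(P)/4).round(4), [np.round(inv(p),4) for p in P])
Pw=[onz(w,u,v,.125,True) for u,v in ((122,138),(520,137))]; print(np.round(Pw,4),[np.round(inv(p),4) for p in Pw])
for yaw in (SY+np.pi,SY-np.pi): 
  for p in ([.59,-.01,.28],[.41,-.395,.105],[.51,-.395,.105],[.405,.258,.1],[.59,.363,.1],[.59,.05,.11],[.575,-.2,.11]): print(env.inverse_kinematics(p,q(yaw)) )
E
```

```text
[ 0.59258178 -0.01200274  0.119     ] [ 0.59466463 -0.01586327  0.119     ] (np.float64(0.005257374920322334), np.float64(0.06933916708185653)) (np.float64(0.007642075995807946), np.float64(0.06565743943534257))
[ 0.57552574 -0.13954633  0.119     ] [ 0.57968734 -0.13943099  0.119     ] (np.float64(-0.0015515111747592706), np.float64(-0.059159527577938714)) (np.float64(0.002587567168736007), np.float64(-0.05871197854898155))
[[ 0.6645  0.071   0.125 ]
 [ 0.6386 -0.2448  0.125 ]
 [ 0.5003 -0.2345  0.125 ]
 [ 0.5241  0.0832  0.125 ]] [ 0.5819 -0.0812  0.125 ] [array([0.0703, 0.1579]), array([ 0.0697, -0.159 ]), array([-0.0689, -0.1598]), array([-0.0706,  0.1588])]
[[ 0.5264  0.0852  0.125 ]
 [ 0.5009 -0.2335  0.125 ]] [array([-0.0685,  0.161 ]), array([-0.0684, -0.1587])]
[ 0.7442796   0.56505686 -1.18073477  1.67049814  0.54326963  1.28005654
  0.94589676]
[ 1.489539    0.81554688 -1.19026596  1.87372335  0.86718606  1.08987181
  1.43864049]
[ 1.31642     0.92493352 -1.19350194  1.68763657  0.9215631   1.19999624
  1.37325017]
[ 0.21948318  0.67915624 -1.18555154  2.0803771   0.801100
[... 198 characters left out ...]
26 ]
[ 1.02500942  0.8649219  -1.19171681  1.77581027  0.88564982  1.15075177
  1.03284817]
[ 0.7442796   0.56505686 -1.18073477  1.67049814  0.54326963  1.28005654
  0.94589676]
[ 1.489539    0.81554688 -1.19026596  1.87372335  0.86718606  1.08987181
  1.43864049]
[ 1.31642     0.92493352 -1.19350194  1.68763657  0.9215631   1.19999624
  1.37325017]
[ 0.21948318  0.67915624 -1.18555154  2.0803771   0.80110053  0.94514826
  0.07632407]
[ 0.05965934  0.99520888 -1.19538486  1.56501181  0.96025777  1.26146331
  0.19595813]
[ 0.62003147  0.840239   -1.19096102  1.8164324   0.87293354  1.12616475
  0.6052826 ]
[ 1.02500942  0.8649219  -1.19171681  1.77581027  0.88564982  1.15075177
  1.03284817]
```

```bash
cat >> h.py <<'E'
H=.30
def st(tag=''):
    s=env.read_state(); print(tag,round(s['clock'],2),s['tcp_pos'].round(4),'F',s['ft_force'].round(1),'w',round(s['gripper_width'],3)); return s
def go(x,y,yaw,z=H):
    env.reach([x,y,z],q(yaw))
def pick(x,y,zb,yaw,dz=.098):
    go(x,y,yaw); env.movel([x,y,zb+dz+.03],v=.25); env.movel([x,y,zb+dz],v=.08); st('pre')
    env.grab(20); s=st('grab'); env.movel([x,y,H],v=.2); return st('lift')
def place(x,y,zb,yaw,dz=.098):
    env.movel([x,y,zb+dz+.03],v=.2); env.movel([x,y,zb+dz],v=.06); st('down'); env.ungrasp(); env.pause(.1); env.movel([x,y,zb+dz+.05],v=.1); env.movel([x,y,H],v=.3); st('rel')
E
python3 - <<'E'
from h import *
Y=SY+np.pi
env.movel([.445,-.0708,H],v=.2); env.ungrasp()
s=pick(.5775,-.1395,.014,Y)
save('side','d_s',(50,250,250,550),2.5)
E
```

```text
pre 15.03 [ 0.5773 -0.1394  0.1116] F [-0.2 -0.4 -0.5] w 1.001
grab 15.86 [ 0.578  -0.1392  0.1125] F [0.7 0.5 4.2] w 0.43
lift 16.95 [ 0.5767 -0.1397  0.2986] F [ 0.3 -0.3 -0.4] w 0.432
```

View pics/d_s.png

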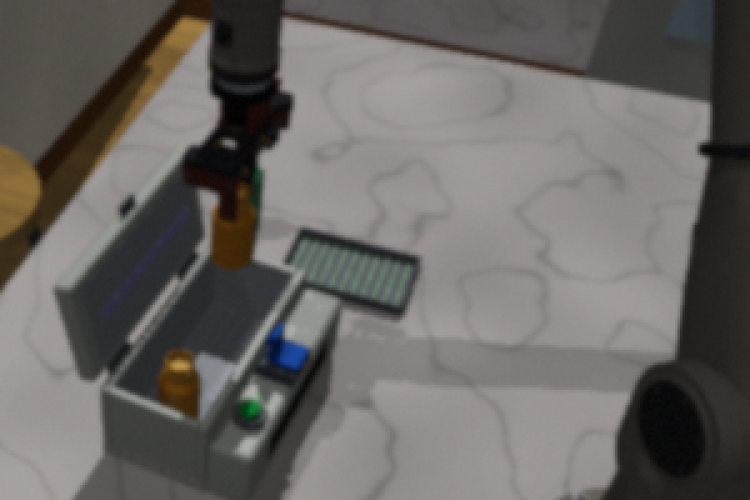

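```bash
python3 - <<'E'
from h import *
Y=SY+np.pi
env.movel([.51,-.395,H],q(Y),v=.25)
place(.51,-.395,.0065,Y)
pick(.5935,-.0139,.014,Y)
env.movel([.58,-.2,H],v=.3)
env.movel([.412,-.395,H],v=.3)
place(.412,-.395,.0065,Y)
env.movel([.45,-.15,H],v=.3)
im=save('top','e_t',(140,310,100,500),2)
E
```

```text
down 19.83 [ 0.5098 -0.3949  0.104 ] F [ 0.1 -1.  -1.3] w 0.429
rel 22.12 [ 0.5096 -0.395   0.2996] F [-1.4 -0.7  0.2] w 0.999
pre 24.88 [ 0.5933 -0.0138  0.1117] F [-0.2 -0.4 -0.3] w 0.999
grab 25.68 [ 0.5938 -0.0136  0.1123] F [0.1 0.3 2.7] w 0.478
lift 26.77 [ 0.5928 -0.0143  0.2987] F [ 0.5  0.6 -0.3] w 0.473
down 30.18 [ 0.4119 -0.3948  0.1041] F [ 0.  -0.6 -0.6] w 0.476
rel 32.41 [ 0.4116 -0.395   0.2997] F [-0.9  0.8 -0.2] w 1.004
```

View pics/e_t.png

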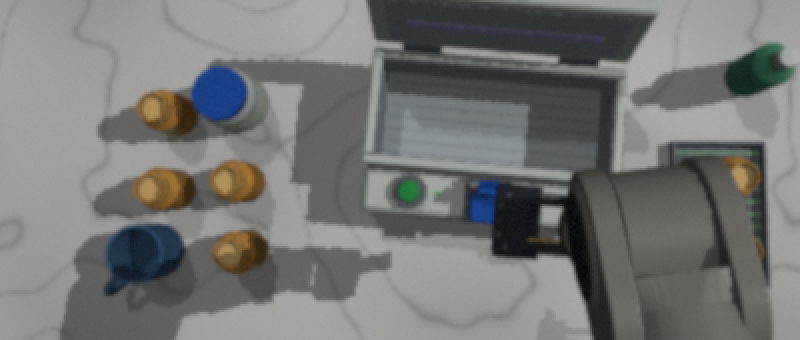

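```bash
python3 - <<'E'
from h import *
env.movel([.47,.08,H],v=.3)
im=save('top','f_t',(200,300,420,500),5)
im2=save('side','f_s',(120,200,340,440),6)
E
```

```text
(no output)
```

View pics/f_t.png

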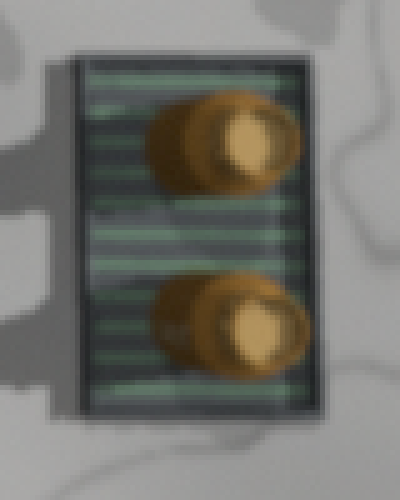

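View pics/f_s.png

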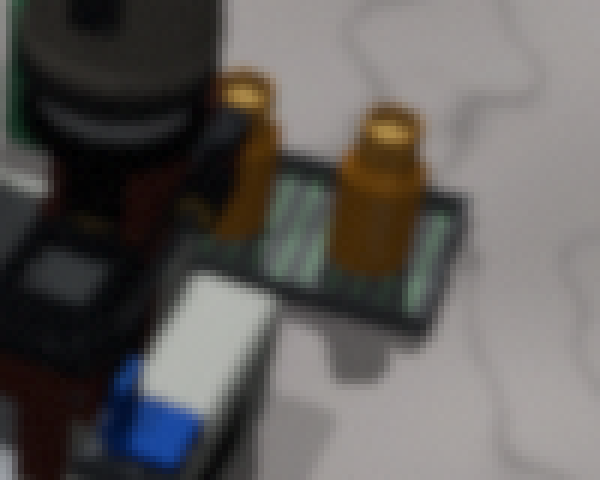

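```bash
python3 - <<'E'
from h import *
c=env.camera_info('top')
for u,v in ((245,141),(262,329)): print('tray bottle',onz(c,420+u/5,200+v/5,.110).round(3))
env.movel([.47,-.05,H],v=.3)
im=save('top','g_t',(150,290,130,270),4)
save('side','g_s',(240,360,240,370),5)
E
```

```text
tray bottle [ 0.508 -0.388  0.11 ]
tray bottle [ 0.414 -0.394  0.11 ]
```

View pics/g_t.png

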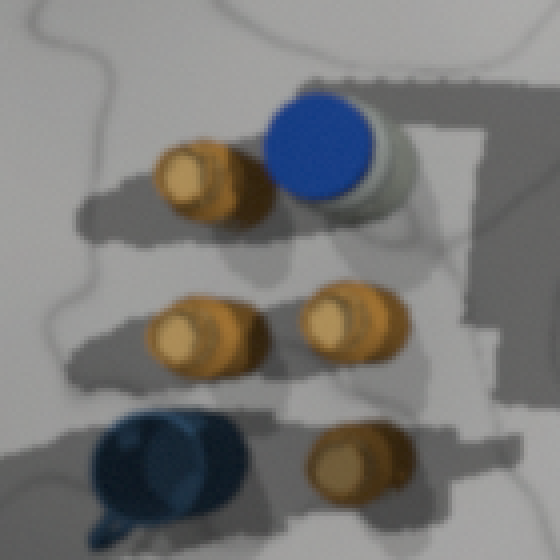

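View pics/g_s.png

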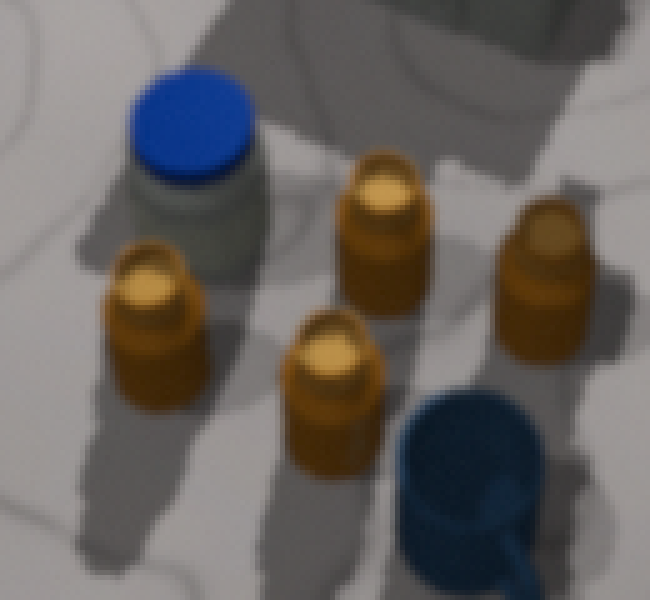

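```bash
python3 - <<'E'
from h import *
c=env.camera_info('side')
for u,v in ((147,273),(333,340),(385,180),(551,228)): print(onz(c,240+u/5,240+v/5,.105).round(3))
for p in ([.405,.258,.1],[.497,.266,.1],[.485,.362,.1],[.59,.363,.1]):
  print([ (y,env.inverse_kinematics(p,q(y)) is not None) for y in (np.pi,2.4,1.57,-1.57,0)])
E
```

```text
[0.593 0.365 0.105]
[0.487 0.364 0.105]
[0.499 0.266 0.105]
[0.405 0.26  0.105]
[(3.141592653589793, True), (2.4, True), (1.57, True), (-1.57, True), (0, True)]
[(3.141592653589793, True), (2.4, True), (1.57, True), (-1.57, True), (0, True)]
[(3.141592653589793, True), (2.4, True), (1.57, True), (-1.57, True), (0, True)]
[(3.141592653589793, True), (2.4, True), (1.57, True), (-1.57, True), (0, True)]
```

```bash
cat >> h.py <<'E'
def counter():
    m=mask(env.snapshot('top'),(8,110,50),(25,255,255)); m[:,260:]=0
    print('blobs',[(b[0],b[1][4]) for b in blobs(m,100)])
E
python3 - <<'E'
from h import *
Y=SY+np.pi
pick(.406,.259,0,np.pi)
x,y=ster(0,.036); env.movel([x,y,H],q(Y),v=.3)
place(x,y,.016,Y)
counter()
save('wrist','h_w')
E
```

```text
pre 37.7 [0.4057 0.2591 0.0977] F [0.2 0.4 0.6] w 1.004
grab 38.53 [0.4063 0.2591 0.0984] F [-1.3 -1.2  4.9] w 0.428
lift 39.69 [0.4055 0.2584 0.2989] F [ 0.2  0.2 -1. ] w 0.427
down 42.6 [ 0.5846 -0.0447  0.1137] F [-0.9 -0.5 -0.6] w 0.428
rel 44.86 [ 0.5844 -0.045   0.2997] F [-0.4 -0.1 -0.7] w 0.998
blobs [((np.float64(131.7), np.float64(43.9)), np.int32(14546)), ((np.float64(183.1), np.float64(195.7)), np.int32(450)), ((np.float64(218.5), np.float64(230.4)), np.int32(418)), ((np.float64(181.9), np.float64(234.2)), np.int32(471))]
```

View pics/h_w.png

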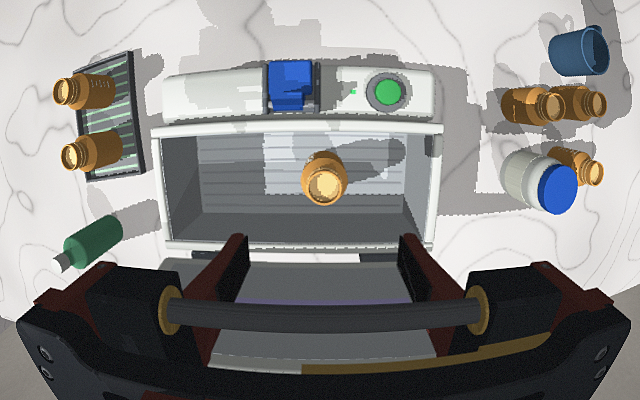

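```bash
python3 - <<'E'
from h import *
Y=SY+np.pi; Y2=Y-.5
pick(.498,.266,0,np.pi)
x,y=ster(0,-.039); env.movel([.5,.1,H],v=.3); env.movel([x,y,H],q(Y2),v=.3)
place(x,y,.016,Y2)
env.reach([x,y,H],q(Y))
counter()
save('wrist','i_w')
E
```

```text
pre 47.55 [0.4977 0.266  0.0976] F [-0.3 -0.   0.4] w 0.998
grab 48.38 [0.4983 0.2661 0.0985] F [-0.4 -1.2  5.2] w 0.433
lift 49.54 [0.4975 0.2654 0.2987] F [-0.5 -0.8 -1.4] w 0.427
down 52.75 [ 0.5786 -0.1195  0.1137] F [-0.6  0.4 -0.8] w 0.428
rel 55.01 [ 0.5784 -0.1197  0.2997] F [-0.1 -0.5 -0.7] w 0.999
blobs [((np.float64(131.7), np.float64(43.8)), np.int32(14473)), ((np.float64(183.1), np.float64(195.8)), np.int32(454)), ((np.float64(182.0), np.float64(234.2)), np.int32(459))]
```

View pics/i_w.png

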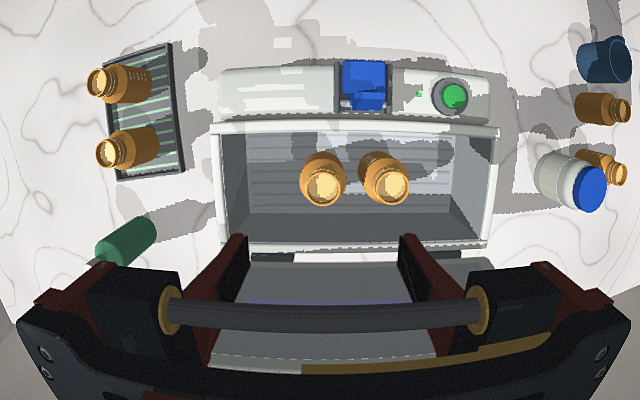

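```bash
python3 - <<'E'
from h import *
Y=SY+np.pi; dz=.108
pick(.486,.363,0,np.pi,dz)
x,y=ster(0,.109); env.movel([.53,.2,H],v=.3); env.movel([x,y,H],q(Y),v=.3)
env.pause(.2)
place(x,y,.151-dz,Y,dz)
counter()
save('wrist','j_w')
E
```

```text
pre 58.73 [0.4858 0.363  0.1077] F [0.2 0.5 0.2] w 0.996
grab 59.56 [0.486 0.363 0.108] F [-0.5  0.6  0.2] w 0.431
lift 60.67 [0.4857 0.3623 0.2987] F [-0.3 -0.7 -1.4] w 0.428
down 63.73 [0.5905 0.0281 0.1509] F [-0.2 -0.7 -0.4] w 0.427
rel 65.88 [0.5905 0.0278 0.3002] F [-0.1 -0.2 -2. ] w 0.999
blobs [((np.float64(131.7), np.float64(43.9)), np.int32(14487)), ((np.float64(183.1), np.float64(195.6)), np.int32(448))]
```

View pics/j_w.png

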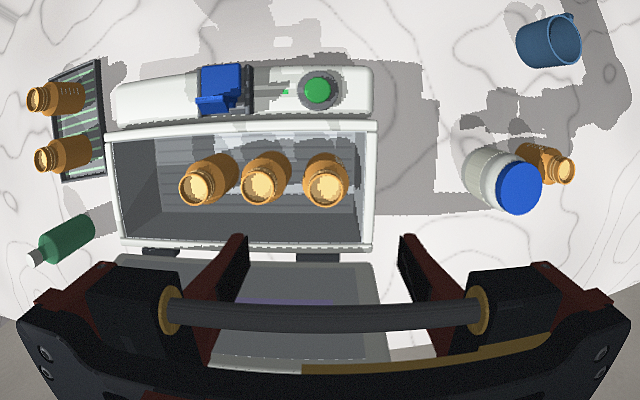

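```bash
python3 - <<'E'
from h import *
Y=SY+np.pi; dz=.108
go(.56,.25,2.3)
pick(.592,.364,0,np.pi/2,dz)
x,y=ster(0,-.112); env.movel([.55,.2,H],q(2.3),v=.3); env.movel([x,y,H],q(Y),v=.3)
env.pause(.2)
place(x,y,.151-dz,Y,dz)
counter()
x,y=ster(-.02,-.03);env.movel([x,y,H],v=.3)
save('wrist','k_w')
E
```

```text
pre 69.05 [0.5918 0.364  0.1075] F [0.6 0.3 0.5] w 1.003
grab 69.88 [0.5921 0.364  0.108 ] F [-0.8  0.1 -0.6] w 0.431
lift 70.98 [0.5916 0.3634 0.2985] F [-0.   0.5 -0.6] w 0.43
down 74.92 [ 0.5729 -0.1922  0.1509] F [-0.1 -0.1 -0.8] w 0.43
rel 77.06 [ 0.5728 -0.1924  0.3002] F [-0.9 -0.3 -0.5] w 1.0
blobs [((np.float64(131.6), np.float64(43.7)), np.int32(14395))]
```

View pics/k_w.png

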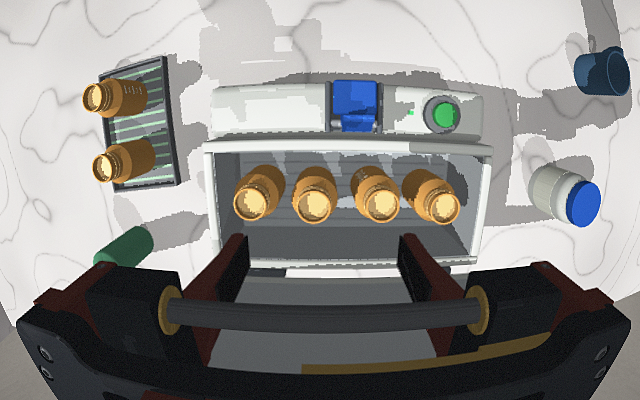

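```bash
cat > lid.py <<'E'
from h import *
Y=SY+np.pi
def W(xs,ztip,ys=0.0):
    p=ster(xs,ys); return [float(p[0]),float(p[1]),float(ztip+.022)]
r=.130; hx=.078; hz=.127
def path(th):
    if th>=np.pi/2:
        ex=hx-.152*np.cos(th)+.026*np.sin(th); return W(ex+.010,hz+r)
    kx=hx-r*np.cos(th)+.026*np.sin(th); kz=hz+r*np.sin(th)+.026*np.cos(th); return W(kx+.010,kz)
E
python3 - <<'E'
from lid import *
env.grab(10)
for p in [W(-.02,.36,-.03),W(.16,.36),W(.16,.257)]+[path(t) for t in np.linspace(1.75,0,8)]:
    print(np.round(p,3), env.inverse_kinematics(p,q(Y)) is not None)
x,y,z=W(-.02,.36,-.03); env.movel([x,y,z],q(Y),v=.2)
env.movel(W(.165,.36),v=.2); env.movel(W(.165,.257),v=.15); st()
save('side','l_s',(50,250,250,550),2.5)
E
```

```text
[ 0.559 -0.109  0.382] True
[ 0.741 -0.093  0.382] True
[ 0.741 -0.093  0.279] True
[ 0.722 -0.092  0.279] True
[ 0.686 -0.089  0.281] True
[ 0.653 -0.086  0.281] True
[ 0.621 -0.084  0.272] True
[ 0.592 -0.082  0.257] True
[ 0.568 -0.08   0.234] True
[ 0.55  -0.078  0.206] True
[ 0.54  -0.077  0.175] True
 81.41 [ 0.7466 -0.0938  0.2803] F [ 0.5 -0.1  0.3] w 0.005
```

View pics/l_s.png

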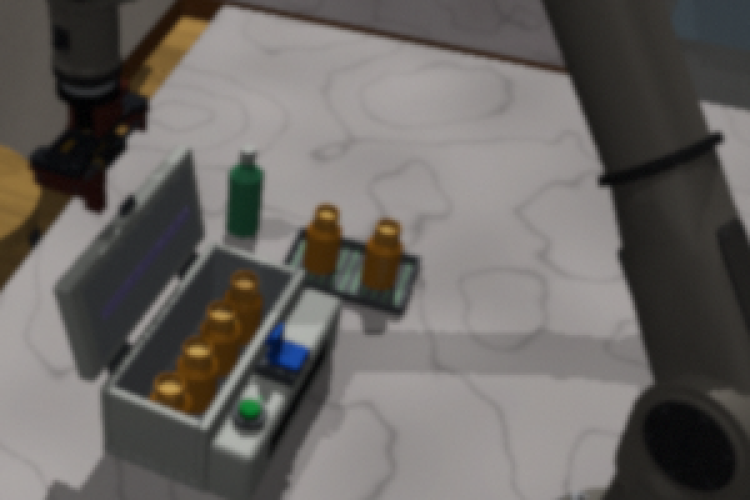

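Four bottles stand in the chamber, two on the tray, and the closed fingers hang behind the lid. Now I sweep it down.

```bash
python3 - <<'E'
from lid import *
for t in list(np.linspace(1.78,.15,18)):
    env.movel(path(t),v=.12); s=env.read_state(); f=s['ft_force']; print(round(t,2),s['tcp_pos'].round(3),f.round(1))
    if np.linalg.norm(f)>25: print('STOP'); break
save('side','m_s',(50,250,250,550),2.5)
E
```

```text
1.78 [ 0.727 -0.092  0.28 ] [ 0.8  0.1 -0.1]
1.68 [ 0.713 -0.091  0.28 ] [1.7 0.9 1.2]
1.59 [ 0.699 -0.09   0.279] [ 2.4 -0.4  0.8]
1.49 [ 0.686 -0.089  0.281] [ 2.3  1.8 -0.2]
1.4 [ 0.673 -0.088  0.282] [1.1 0.3 0.3]
1.3 [ 0.66  -0.087  0.281] [ 2.  -0.2  0.9]
1.2 [ 0.648 -0.086  0.28 ] [1.7 2.  0.5]
1.11 [ 0.635 -0.085  0.277] [ 2.5  0.  -0.5]
1.01 [ 0.623 -0.084  0.273] [1.7 0.4 0.1]
0.92 [ 0.611 -0.083  0.268] [ 1.3 -0.  -0.2]
0.82 [ 0.6   -0.082  0.262] [ 1.  -0.3 -0.3]
0.73 [ 0.59  -0.081  0.255] [0.8 0.  0.2]
0.63 [ 0.58  -0.081  0.247] [ 0.8 -0.2  2.2]
0.53 [ 0.571 -0.08   0.238] [0.7 0.4 1.8]
0.44 [ 0.563 -0.079  0.228] [ 0.1 -0.   1. ]
0.34 [ 0.556 -0.079  0.217] [ 0.7 -0.7  1.9]
0.25 [ 0.55  -0.078  0.206] [ 0.  -0.8  1.4]
0.15 [ 0.545 -0.078  0.194] [-0.8 -0.6  1.5]
```

View pics/m_s.png

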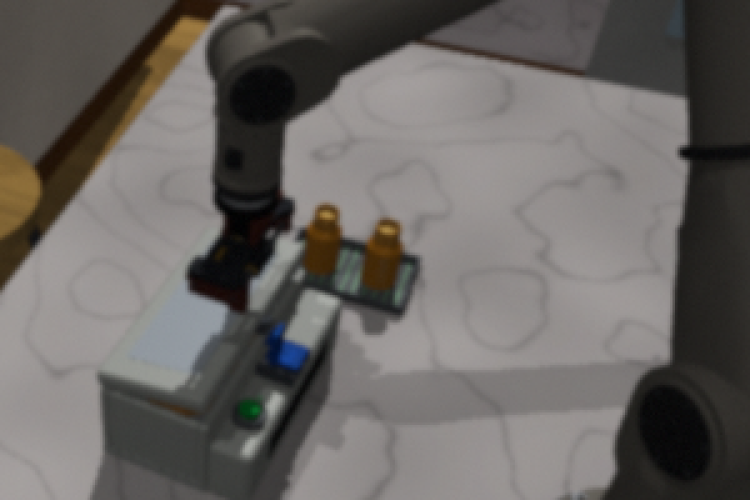

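```bash
python3 - <<'E'
from lid import *
for t in (.1,.05,.02):
    env.movel(path(t),v=.06); s=env.read_state(); print(t,s['tcp_pos'].round(4),s['ft_force'].round(1))
x,y,z=path(0.02)
for k in range(1,14):
    env.movel([x,y,z-.0012*k],v=.02); s=env.read_state(); f=s['ft_force']; print(s['tcp_pos'][2].round(4),f.round(1))
    if f[2]>28: break
env.movel([x,y,.25],v=.1); env.pause(.4)
save('side','n_s',(120,270,250,450),3.5)
env.movel([x-.02,y,.3],v=.15); save('wrist','n_w')
E
```

```text
0.1 [ 0.5432 -0.0776  0.1877] [ 0.5 -0.1  1. ]
0.05 [ 0.5414 -0.0774  0.1813] [-0.  -0.3  0.9]
0.02 [ 0.54   -0.0775  0.1771] [-0.   0.5  0.2]
0.1763 [-0.3 -0.4  2.6]
0.1752 [-1.1  0.3  2.8]
0.1739 [-2.  -0.5  2.5]
0.1729 [-1.9  0.2  3.7]
0.1723 [-4.6 -0.6  9.4]
0.1717 [-7.4 -1.5 15.8]
0.1711 [-9.6 -1.6 22.9]
0.1705 [-13.1  -1.5  28.4]
```

View pics/n_s.png

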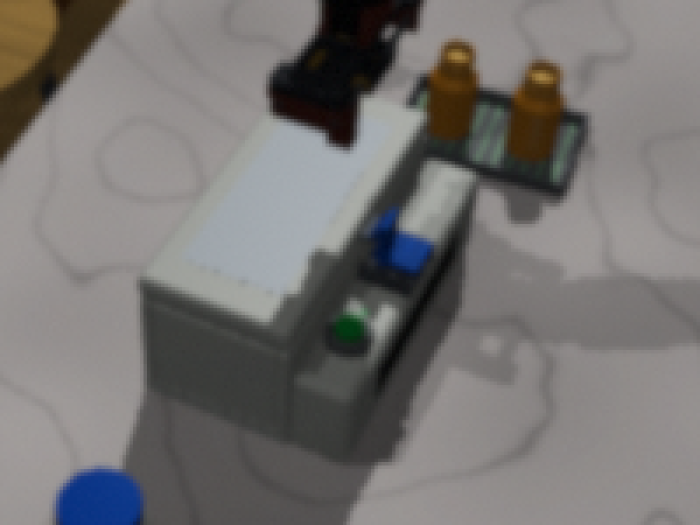

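View pics/n_w.png

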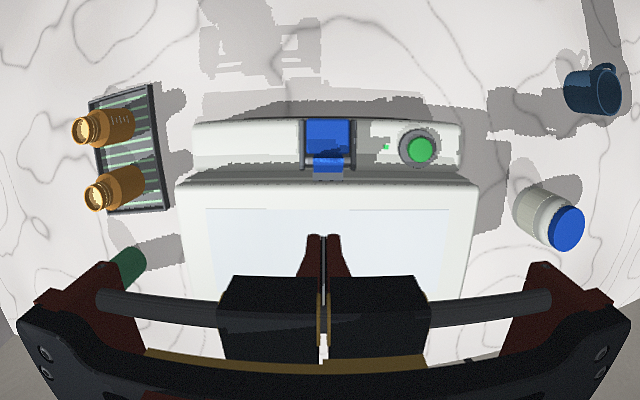

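```bash
python3 - <<'E'
from h import *
w=env.camera_info('wrist'); im=env.snapshot('wrist'); b=blobs(mask(im,(50,120,60),(75,255,255)),100); print([(x[0],x[1][4]) for x in b])
g=[x for x in b if abs(x[0][0]-420)<12 and abs(x[0][1]-149)<12][0][0]
p=onz(w,g[0],g[1],.12,True); print(p)
Y=SY+np.pi
x,y=np.mean([p[:2],[.4872,.0268],[.4872,.0331],[.4907,.026]],axis=0); x-=.001; print(x,y)
env.movel([x,y,.25],q(Y),v=.15); env.movel([x,y,.155],v=.1); st()
save('side','o_s',(150,250,290,420),5)
E
```

```text
[((np.float64(419.5), np.float64(149.7)), np.int32(488))]
[0.4884145  0.02788274 0.12      ]
0.4873786252900023 0.028445685539285837
 93.08 [0.4878 0.0286 0.1555] F [ 0.8 -0.5 -0.7] w 0.003
```

View pics/o_s.png

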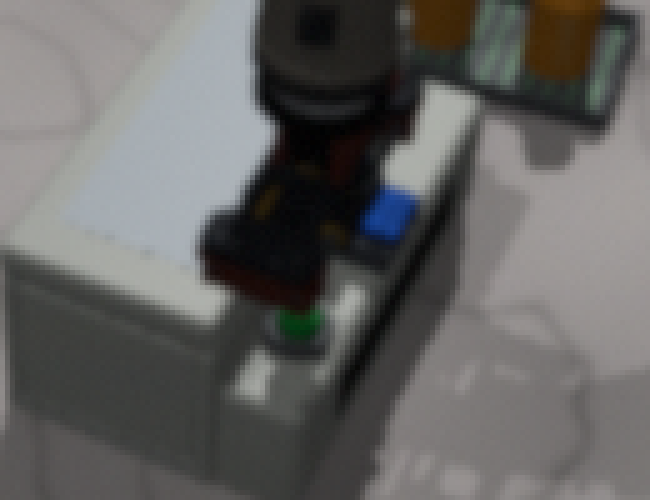

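```bash
python3 - <<'E'
from h import *
s=env.read_state(); x,y=.4874,.0284
for z in np.arange(.147,.126,-.0013):
    env.movel([x,y,z],v=.03); s=env.read_state(); f=s['ft_force']; print(s['tcp_pos'][2].round(4),f.round(1))
    if f[2]>25: break
env.pause(.4)
env.movel([x,y,.25],v=.15); env.movel([.45,.12,.30],v=.2); env.pause(.5)
save('side','p_s',(120,270,250,450),3.5); save('top','p_t',(140,310,100,500),2)
E
```

```text
0.1468 [ 0.7 -0.3  0.7]
0.1457 [ 0.2  0.4 -0.3]
0.1443 [ 0.5 -0.3 -0.1]
0.1432 [ 0.3 -0.2  1.5]
0.1419 [-0.2 -0.   1.7]
0.1406 [ 0.6 -0.3  2. ]
0.1393 [ 0.2 -0.1  3.6]
0.1383 [-1.4 -0.4  8. ]
0.138 [-4.4 -2.4 21.3]
0.1377 [-9.9 -4.2 33. ]
```

View pics/p_s.png

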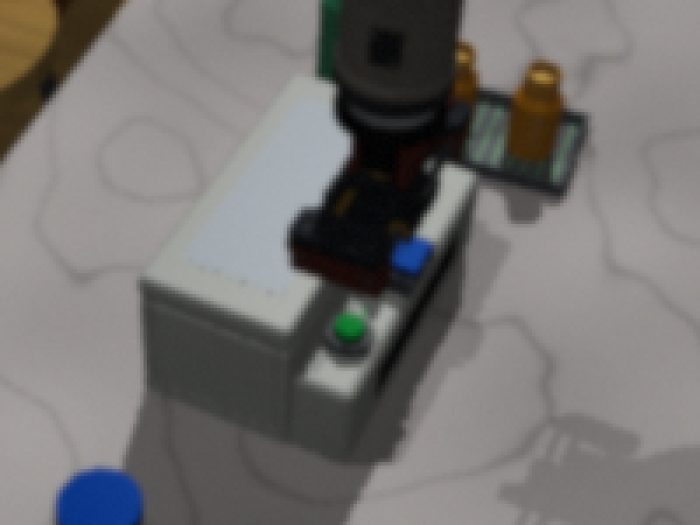

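View pics/p_t.png

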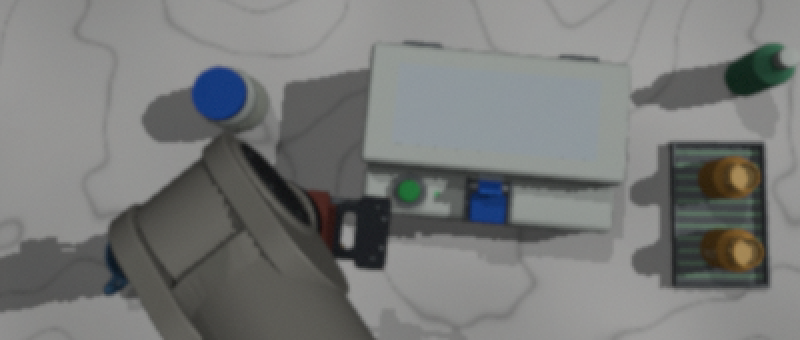

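```bash
python3 - <<'E'
from h import *
st(); env.job_done()
E
```

```text
98.42 [0.45   0.1199 0.3   ] F [ 0.2 -0.1  0.1] w 0.011
the job is handed in; nothing more can be done
```

The steriliser job is finished and handed in at about 98 s on the robot's clock; no verdict was reported.

**What I did:**
- I pressed the blue thumb button and the lid popped open. Two bottles from the last run were inside, and I stood both on the grey drying tray.
- All four counter bottles went into the chamber. I lowered the inner two to the floor and let the outer two drop about 3 cm, because the open fingers would have hit the chamber walls.
- I swept the lid down from behind and pushed it until it stopped, then pressed the green button to the end of its travel (about 5 mm).

**Last checks:**
- **Lid:** it stayed shut after release and in the last pictures. I judged the latch only from that and from the button looking at rest; I could not read its angle.
- **Bottles:** all four stood upright in the chamber just before I closed the lid. The two on the tray are upright and inside the rim.
- **Bystanders:** the mug, tub and soap bottle look unmoved, though the arm partly hid the mug in the final picture. There was no bowl.
- **Contact:** the gripper was clear of everything, with wrist force near zero.

**Readings that did not fit:**
- **Thumb button force:** pressing went past the release point to the button's stop and reached about 85 N down (about 93 N in all). That is below the 120 N wrist limit but far more than needed. It was on the fingertips, which I took not to count under the 40 N limit for the arm and gripper body.
- **Grip width:** the second old bottle gripped at 0.475 instead of the expected 0.43, but it stood properly afterwards.
- **Tray position:** one tray bottle measured 7 mm from where I aimed it, still well inside the limits.

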